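# Lock out the microscope's laser: switch to Off, then tag it

## Task

Take the microscope's laser out of service: turn the handle of the selector switch on the sloping control desk back anticlockwise, click by click, until it rests on Off (the round dot at the top of its dial), without going past it. Then hang the bottle-shaped metal lock-out tag by its eye on the steel pin on the same panel, so that it lies fully home against the panel and hangs straight down its slope. Leave the other things on the bench where they are.

Things in the scene. Friction and masses are not known exactly. Their poses are not given: they have to be found in the camera images.
- desk: The laser's control desk, fixed to the bench: cream case 340 mm wide, 240 deep, its black front panel facing the robot and rising away from it at 30 degrees to the bench (60 mm high in front, 199 at the back). Selector on its left half, pin on its right half; 85 mm round each no other part stands above 15 mm. Origin: centre of the underside; x to its back, y to its left, z up.
- selector (a joint): Angle of the selector in rad. 0 = Off: white line and pointed end straight up the slope, at the dial's round dot. Grows clockwise (facing the panel). Sprung clicks every 30 degrees: -0.524 (a setting past Off), 0, 0.524, 1.047, 1.571; let go, it springs into the nearest. Starts one, two or three clicks clockwise of Off; a click takes about 0.1 N m.
- selector_grip (a point): Point on the selector's turning axis, 30 mm out from the panel, inside its black bar handle. z: out of the panel along that axis; x: along the bar to its pointed end, turning with it; y: across the bar. The bar is 12 mm wide, 46 long (21 mm behind the axis, 25 ahead), its top 39 mm above the panel, on a boss of radius 21 whose top is 12 above the panel. Dial plate 74 mm square.
- pin: Plain steel pin for the tag, diameter 8 mm, 32 mm long, tapered tip, square to the panel, near its right side, 156 mm from the selector's axis. Origin: where its axis meets the panel's surface; z along the pin, out of the panel (30 degrees from vertical), x straight up the slope, y to the left.
- tag: Lock-out tag: flat aluminium plate 6 mm thick, 94 mm long, bottle-shaped: a body 60 x 36 mm with a dark round prohibition mark, and a neck 34 mm long and 28 mm wide with a round eye. It starts lying flat on the bench, mark up. Mass 45 to 70 g. Origin: centre of its underside; x points along its length to the neck, y across its width, z up out of the marked face.
- tag_eye (a point): Centre of the tag's eye, a through hole of diameter 15 mm, 32 mm from the tag's origin along its x, at mid-thickness (3 mm above its underside).
- tag_plate (a point): Centre of the tag's 60 x 36 mm body, 17 mm from the tag's origin against its x (so 49 mm from the eye), at mid-thickness; a good place to pinch it across its 36 mm width.
- spanner: Bystander: steel pin spanner, lying flat, 101 mm long, 5 mm thick, T-shaped with two little pins and a small eye at the other end. Origin: its middle, on its underside.
- oil: Bystander: amber dropper bottle for oil, standing, 28 mm wide, 74 mm high. Origin: centre of its foot.
- objective: Bystander: microscope objective standing on its thread, 29 mm wide, 52 mm high, in front of the desk. Origin: centre of its foot.
- dish: Bystander: clear round covered dish, 57 mm wide, 13 mm high, in front of the desk. Origin: centre of its foot.
Things that resemble listed ones, but are neither listed nor needed, are in the scene too. Leave any purple or red look-alike of the tag alone.

How it is judged:
By the outcome, as a careful person would: the job done as asked, in the order asked, and still so for the second after the job is handed in, with the robot touching nothing.
It also fails if it takes over 64 s, if anything falls off the work surface, if the arm or the gripper's body presses on something with over 40 N, if the wrist force passes 120 N, or if a joint passes its speed limit or range.

## Robot

A 7-joint arm with a two-finger parallel gripper is mounted at the origin on the work surface. World frame = base frame: x ahead of the robot, y to its left, z up, the work surface at z = 0. Lengths are in m, angles in rad, forces in N, time in s.
With the tool pointing down it reaches from about 0.375 to 0.925 m from the base axis. Payload 3.1 kg.
Tool frame: the origin (TCP) lies midway between the tips of the shut fingers; the grasp point (between the pads) lies 19 mm behind it; x points along the fingers, y is the direction in which the jaws open and shut, and the axes are right-handed (so a half turn about x gives the same grasp; the last joint's range is limited). The gripper opens to 85 mm and grips with 20 to 120 N. Pads are 22 mm wide; open, the fingers measure 114 mm over their backs; the gripper's body (76 mm by 85 mm) begins 54 mm behind the grasp point. The pads swing forward as they close: fully open they stand 13 mm farther back than shut.
Start: joints at [1.207, 0.383, 0.044, 1.598, -0.018, 1.161, -0.05], TCP at [0.171, -0.627, 0.194] pointing down, gripper open.
Joint ranges: [-2.61, 2.61], [-0.41, 2.15], [-1.48, 1.57], [0, 2.5], [-1.57, 4.71], [0.05, 1.97], [-2.85, 2.85]. Speed limits (rad/s): [2.79, 2.79, 3.14, 3.14, 3.14, 3.14, 3.14].

## Interface

Orientations are given as a rotation vector (axis times angle).
In Python, from rig import env gives the robot as it stands.
- The arm moves only by the shell command python3 -m crank 'ROWS' [FORCE]. ROWS is a JSON object of lists of equal length, an entry for each row: "delta_rot": the turn, a rotation vector about the tool's x, y, z in degrees, a list of three; "delta_pos": the shift along the tool's x, y, z in m, a list of three; "claw": the finger opening in m, from 0 to 0.0854. A call has 1 to 10 rows; each row shifts and turns the commanded pose from where the row before left it, along the tool's axes as they then stand; what a row does not reach is not made up. A row lasts 1/8 s, in which the tool goes at most 62.5 mm and 10.7 degrees, less where a joint would pass 70% of its speed; a pose out of reach is approached as far as the arm can. A call is refused whole if a number of a shift passes 0.0625 or a number of a turn 10.7, either way. A call with a gripper value outside its range is refused whole. The fingers move at their own pace and stop on an object; FORCE is the grip in N (left out, the last holds). Time passes only in rows, so rows that do not move let the fingers close. It gives the time, the measured TCP pose, the force and the opening at its end, in the units of the state.
- env.get_obs(): the state, without advancing time (a new reading comes with each control period).
- env.snapshot(name): name is "side" or "top" or "wrist"; returns (picture, depth): 420x560x3 uint8, red, green, blue; 420x560 float32, m along the optical axis (not along the pixel's ray), 0 where there is no reading.
- env.camera_model(name): a dict with "fx", "fy", "cx", "cy" (pixels), "R" (3x3) and "t" (3): a world point X has camera coordinates R X + t. Camera axes: x right, y down, z forward; pixel columns grow to the right and rows downward; lengths in m; the calibration is good to about 2 mm. A picture is of the moment at which its call begins: read the wrist's pose just before it. camera_model takes no time and is no camera call; for the wrist camera it gives the pose at the moment of the call.
- env.finish_job(): hands the job in, once; it reports no verdict.
The state is a dict: "t": time; "joint_pos": joint angles; "qvel": joint speeds; "joint_efforts": joint torques, N m; "position": TCP position; "orientation": TCP orientation; "ft_force": force on the tool from outside, world axes, zero at the start; "torque": the same for the moment, N m; "gripper_width": opening from 0.0 (shut) to 1.0 (fully open).
Only numpy, scipy, OpenCV 4.12 (cv2) and the standard library are available. Lean on these libraries where they do the work, as an engineer would, in place of code of your own. Each camera call takes 0.05 s, during which the arm holds its last target.

## Working session

There is one attempt and no reset: what is moved stays moved. The work goes in short steps, Python scripts to look and compute and a shell command to move; the robot and the scene stay as the last step left them, time stands still between calls to the robot, and variables do not carry over. Pictures are saved under pics/ and viewed, and the job is handed in when it is done.

```bash
ls; mkdir -p pics; python3 - <<'E'
from rig import env
import cv2,numpy as np
o=env.get_obs()
for k,v in o.items(): print(k,np.round(v,4))
for n in ["side","top","wrist"]:
    p,d=env.snapshot(n); cv2.imwrite(f"pics/{n}0.png",p[:,:,::-1]); np.save(f"pics/{n}0.npy",d)
    m=env.camera_model(n); print(n,{k:np.round(v,4).tolist() for k,v in m.items()})
E
```

```text
pics
t 0.0
joint_pos [ 1.2072  0.3839  0.0438  1.5996 -0.0179  1.1612 -0.0499]
qvel [-0.0002 -0.0008  0.0003  0.001  -0.0005  0.0002  0.0023]
joint_efforts [-5.00000e-04 -4.33458e+01  1.02410e+00 -2.49515e+01  1.05000e-02
  1.12000e-02  0.00000e+00]
position [ 0.1705 -0.6262  0.1928]
orientation [ 2.08    0.2809 -2.081 ]
ft_force [-0.631  -0.8576  0.3306]
torque [-0.0133 -0.0687  0.0084]
gripper_width 0.9975
side {'fx': 395.0469, 'fy': 395.0469, 'cx': 277.1136, 'cy': 209.1566, 'R': [[-0.9894, -0.1452, 0.0038], [-0.0861, 0.5658, -0.82], [0.1169, -0.8116, -0.5723]], 't': [0.4559, 0.1304, 0.8162]}
top {'fx': 446.1428, 'fy': 446.1428, 'cx': 275.9722, 'cy': 209.775, 'R': [[0.0041, -0.9999, 0.0164], [-0.9956, -0.0056, -0.0931], [0.0932, -0.0159, -0.9955]], 't': [0.0397, 0.4898, 1.2022]}
wrist {'fx': 376.3069, 'fy': 376.3069, 'cx': 275.6378, 'cy': 215.5055, 'R': [[0.2619, -0.9651, -0.0025], [-0.9171, -0.2497, 0.3108], [-0.3005, -0.0791, -0.9505]], 't': [-0.6485, -0.0394, 0.3803]}
```

View pics/side0.png

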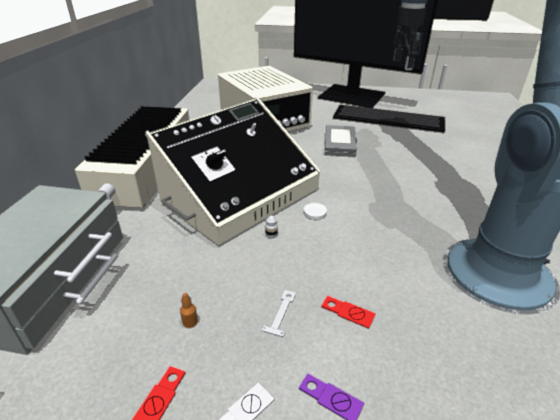

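View pics/top0.png

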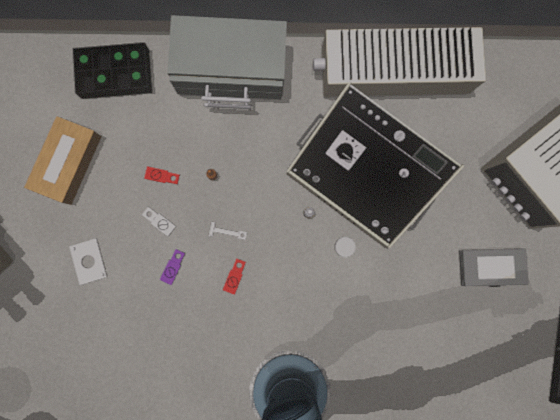

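View pics/wrist0.png

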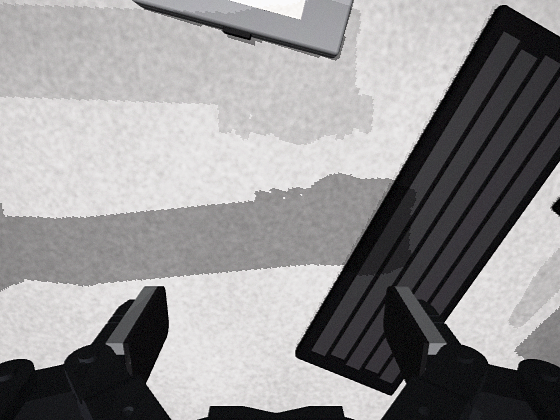

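The top view shows the silver tag near (158,221), the red and purple look-alikes around it, the desk (rotated) at (375,165), the selector at (345,150), and a pin candidate near (404,173). I'll enlarge these next.

```bash
python3 - <<'E'
import cv2,numpy as np
t=cv2.imread("pics/top0.png");s=cv2.imread("pics/side0.png")
a=cv2.resize(t[80:250,280:470],None,fx=3.2,fy=3.2,interpolation=cv2.INTER_CUBIC)
cv2.imwrite("pics/t_desk.png",a)
cv2.imwrite("pics/t_tag.png",cv2.resize(t[150:300,120:260],None,fx=4,fy=4,interpolation=cv2.INTER_CUBIC))
cv2.imwrite("pics/s_desk.png",cv2.resize(s[90:250,140:330],None,fx=3.6,fy=3.6,interpolation=cv2.INTER_CUBIC))
E
```

```text
(no output)
```

View pics/t_desk.png

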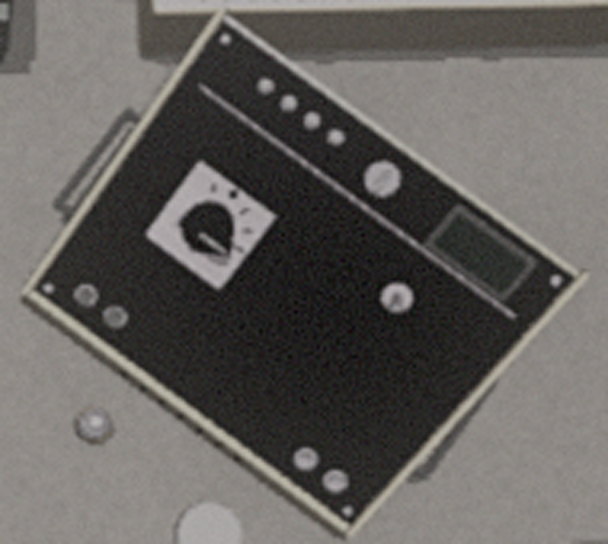

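View pics/s_desk.png

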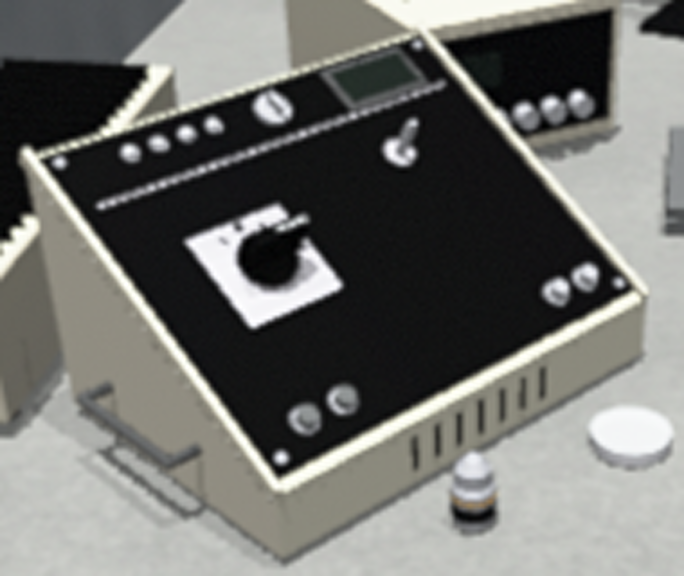

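View pics/t_tag.png

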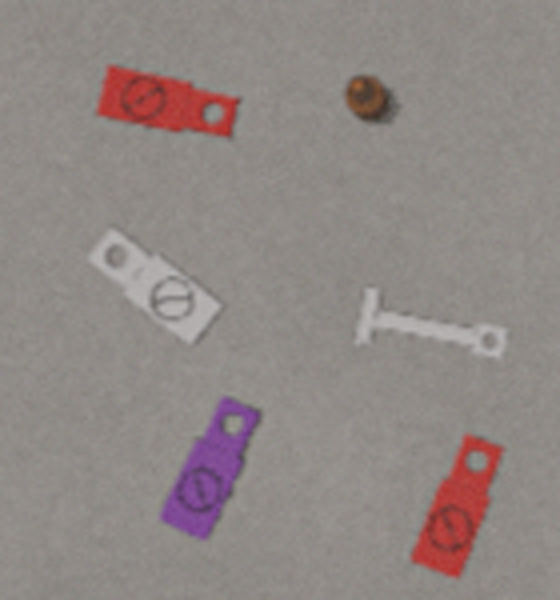

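```bash
cat > h.py <<'E'
import numpy as np,cv2
from scipy.spatial.transform import Rotation as Ro
def ray(m,uv):
    R=np.array(m["R"]);t=np.array(m["t"])
    d=R.T@np.array([(uv[0]-m["cx"])/m["fx"],(uv[1]-m["cy"])/m["fy"],1.]); return -R.T@t,d
def hit(m,uv,n,p0):
    o,d=ray(m,uv); n=np.array(n,float); return o+d*((np.array(p0)-o)@n)/(d@n)
def hz(m,uv,z): return hit(m,uv,[0,0,1],[0,0,z])
def proj(m,X):
    c=np.array(m["R"])@np.array(X)+np.array(m["t"]); return np.array([m["fx"]*c[0]/c[2]+m["cx"],m["fy"]*c[1]/c[2]+m["cy"]])
E
python3 - <<'E'
from rig import env
from h import *
T=env.camera_model("top");S=env.camera_model("side")
f=lambda a:[280+a[0]/3.2-.35,80+a[1]/3.2-.35]
g=lambda a:[140+a[0]/3.6-.36,90+a[1]/3.6-.36]
# corners: FL FR BR BL
tc=[hz(T,f(a),z) for a,z in [((24,297),.06),((348,536),.06),((585,272),.199),((222,10),.199)]]
sc=[hz(S,g(a),z) for a,z in [((281,486),.06),((645,293),.06),((425,33),.199),((26,152),.199)]]
loc=np.array([[-.12,.17],[-.12,-.17],[.12,-.17],[.12,.17]])
for nm,c in [("top",tc),("side",sc)]:
    c=np.array(c)[:,:2]; A,B=loc,c-c.mean(0)
    H=A.T@B; yaw=np.arctan2(H[0,1]-H[1,0],H[0,0]+H[1,1]); Rm=np.array([[np.cos(yaw),-np.sin(yaw)],[np.sin(yaw),np.cos(yaw)]])
    print(nm,c.mean(0),np.degrees(yaw),"res mm",np.round((B-A@Rm.T)*1e3,1).tolist())
tt=lambda a:[120+a[0]/4-.37,150+a[1]/4-.37]
for nm,a in [("eye",(116,256)),("mark",(172,298))]: print(nm,hz(T,tt(a),.006))
# rotated-rect on mask
E
```

```text
top [ 0.58538345 -0.19333441] -36.40111765343141 res mm [[-2.8, -1.7], [0.4, 3.1], [2.7, 1.5], [-0.2, -2.9]]
side [ 0.58324991 -0.19605433] -37.27157192603363 res mm [[-1.7, -7.2], [3.7, -3.1], [-2.8, 12.4], [0.9, -2.1]]
eye [0.47848428 0.39414105 0.006     ]
mark [0.44958923 0.35475226 0.006     ]
```

```bash
cat >> h.py <<'E'
C=np.array([.5845,-.194]); YAW=np.radians(-36.6)
def frame(yaw=YAW,c=C):
    cz,s=np.cos(yaw),np.sin(yaw); Rz=np.array([[cz,-s,0],[s,cz,0],[0,0,1]])
    th=np.radians(30)
    up=Rz@[np.cos(th),0,np.sin(th)]; left=Rz@[0,1,0]; n=Rz@[-np.sin(th),0,np.cos(th)]
    P0=np.array([c[0],c[1],0])+np.array([0,0,.1295])
    return up,left,n,P0   # panel coords a=up,b=left
def onpanel(m,uv,h=0,fr=None):
    up,left,n,P0=fr or frame(); X=hit(m,uv,n,P0+n*h); return X,np.array([(X-P0)@up,(X-P0)@left])*1e3
def plan(o,Rt,pt):
    R=Ro.from_rotvec(o["orientation"]); rv=np.degrees((R.inv()*Ro.from_matrix(Rt)).as_rotvec())
    d=Rt.T@(np.array(pt)-o["position"])
    print("rot(tool deg)",np.round(rv,2),"|",round(float(np.linalg.norm(rv)),1)); print("then shift in new tool axes mm",np.round(d*1e3,1)," in old axes",np.round(R.as_matrix().T@(np.array(pt)-o["position"])*1e3,1))
E
python3 - <<'E'
from rig import env
from h import *
T=env.camera_model("top");W=env.camera_model("wrist");o=env.get_obs()
R=Ro.from_rotvec(o["orientation"]).as_matrix(); print("tool axes cols",np.round(R,3).tolist())
c=-np.array(W["R"]).T@W["t"]; print("cam in tool",R.T@(c-o["position"]),"cam axes(rows) in tool",np.round(np.array(W["R"])@R,3).tolist())
f=lambda a:[280+a[0]/3.2-.35,80+a[1]/3.2-.35]
for nm,a,h in [("d1",(202,160),0),("d2",(278,212),0),("d3",(221,291),0),("d4",(146,233),0),("dot",(233,193),0),("lineA",(200,237),.039),("lineB",(230,258),.039),("collar",(397,299),0),("pintip",(397,296),.032)]:
    X,p=onpanel(T,f(a),h); print(nm,np.round(X,4),np.round(p,1))
print(frame())
E
```

```text
tool axes cols [[-0.001, 0.263, -0.965], [0.002, -0.965, -0.263], [-1.0, -0.002, 0.0]]
cam in tool [-1.79060118e-01 -2.37151186e-05 -8.02167229e-02] cam axes(rows) in tool [[0.0, 1.0, 0.001], [-0.311, -0.001, 0.951], [0.951, -0.001, 0.311]]
d1 [ 0.6805 -0.1227  0.1494] [ 39.9 114.5]
d2 [ 0.6392 -0.1816  0.1506] [42.2 42.6]
d3 [ 0.5836 -0.1433  0.1116] [-35.7  40.2]
d4 [ 0.6303 -0.0831  0.1125] [-33.9 116.4]
dot [ 0.6552 -0.1473  0.1462] [33.4 79.6]
lineA [ 0.6161 -0.1182  0.1631] [-0.4 79.7]
lineB [ 0.5998 -0.1411  0.1634] [ 0.3 51.6]
collar [ 0.5711 -0.2734  0.1506] [ 42.2 -71.7]
pintip [ 0.5676 -0.2636  0.1826] [ 50.8 -65.9]
(array([ 0.69526033, -0.51634589,  0.5       ]), array([0.59622487, 0.80281748, 0.        ]), array([-0.40140874,  0.29811244,  0.8660254 ]), array([ 0.5845, -0.194 ,  0.1295]))
```

```bash
python3 - <<'E'
from rig import env
from h import *
o=env.get_obs();up,left,n,P0=frame()
Rt=np.array([-n,up,-left]).T
sel=P0+.003*up+.0784*left
plan(o,Rt,sel+n*.15)
E
```

```text
rot(tool deg) [-37.29   9.96  28.99] | 48.3
then shift in new tool axes mm [ -57.7   35.8 -672.3]  in old axes [ -67.1 -413.9 -529.9]
```

```bash
python3 -m crank '{"delta_pos":[[-0.05,0,0],[-0.05,-0.03,-0.03],[-0.05,-0.03,-0.03],[0,-0.035,-0.045],[0,-0.035,-0.045],[0,-0.035,-0.045],[0,-0.035,-0.045],[0,-0.035,-0.045],[0,-0.035,-0.045],[0,-0.035,-0.045]],"delta_rot":[[0,0,0],[0,0,0],[0,0,0],[0,0,0],[0,0,0],[0,0,0],[0,0,0],[0,0,0],[0,0,0],[0,0,0]],"claw":[0.0854,0.0854,0.0854,0.0854,0.0854,0.0854,0.0854,0.0854,0.0854,0.0854]}'
python3 -m crank '{"delta_pos":[[0,-0.035,-0.045],[0,-0.035,-0.045],[0,-0.035,-0.045],[0,0,0],[0,0,0],[0,0,0],[0,0,0],[0,0,0]],"delta_rot":[[0,0,0],[0,0,0],[0,0,0],[-7.4,2,5.8],[-7.4,2,5.8],[-7.4,2,5.8],[-7.4,2,5.8],[-7.4,2,5.8]],"claw":[0.0854,0.0854,0.0854,0.06,0.06,0.06,0.06,0.06]}'
python3 - <<'E'
from rig import env
from h import *
o=env.get_obs();up,left,n,P0=frame()
Rt=np.array([-n,up,-left]).T
sel=P0+.003*up+.0784*left
print(o["position"],o["joint_pos"],o["ft_force"])
plan(o,Rt,sel+n*.15)
E
```

```text
t: 1.4
position: [0.451, -0.2362, 0.3393]
orientation: [2.079, 0.278, -2.08]
ft_force: [0.6, 0.4, 0.2]
gripper_width: 0.998
t: 2.4
position: [0.5531, -0.1002, 0.3395]
orientation: [1.695, 0.347, -1.289]
ft_force: [0.2, -0.0, -1.5]
gripper_width: 0.707
[ 0.55311382 -0.1002194   0.33946328] [ 0.48404054 -0.16585013 -0.53251294  1.98687748  0.3157737   0.90660059
 -0.84413467] [ 0.23341185 -0.03456138 -1.47100497]
rot(tool deg) [ 0.06  0.01 -0.31] | 0.3
then shift in new tool axes mm [ 72.4 -31.7 -21.8]  in old axes [ 72.2 -32.1 -21.9]
```

```bash
python3 -m crank '{"delta_pos":[[0.035,-0.016,-0.011],[0.035,-0.016,-0.011],[0,0,0]],"delta_rot":[[0,0,0],[0,0,0],[0,0,0]],"claw":[0.045,0.045,0.045]}'
python3 - <<'E'
from rig import env
from h import *
W=env.camera_model("wrist");p,d=env.snapshot("wrist")
cv2.imwrite("pics/w1.png",p[:,:,::-1]); 
import json;json.dump({k:np.array(v).tolist() for k,v in W.items()},open("pics/w1.json","w"))
E
```

```text
t: 2.78
position: [0.5695, -0.0874, 0.2585]
orientation: [1.694, 0.352, -1.301]
ft_force: [-0.4, -0.3, 1.1]
gripper_width: 0.527
```

View pics/w1.png

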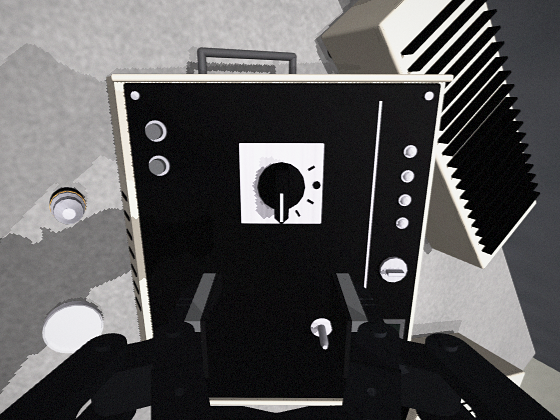

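The wrist view shows the dial square spanning (239–324, 142–224) with the bar's white line at (281,195)–(282,222). That is 90° clockwise of the dot at (316,185), so three clicks. The pin is at (320,328). Now I'll measure these with masks.

```bash
python3 - <<'E'
import json
from h import *
W=json.load(open("pics/w1.json")); im=cv2.imread("pics/w1.png"); g=cv2.cvtColor(im,6)
roi=np.zeros_like(g); roi[130:235,225:335]=g[130:235,225:335]
cs,_=cv2.findContours((roi>150).astype(np.uint8),0,2); c=max(cs,key=cv2.contourArea)
r=cv2.minAreaRect(c); print("dial",r)
box=cv2.boxPoints(r)
P=[onpanel(W,b)[1] for b in box]; print(np.round(P,1).tolist(),"centre",onpanel(W,r[0]))
m=(roi>150).astype(np.uint8); m[:, :265]=0;m[:,300:]=0; m2=np.zeros_like(m);m2[190:221,272:292]=m[190:221,272:292]
ys,xs=np.nonzero(m2); l=cv2.fitLine(np.c_[xs,ys].astype(np.float32),cv2.DIST_L2,0,.01,.01).ravel();print("line",l,ys.min(),ys.max())
for v in (ys.min(),ys.max()): print(onpanel(W,(l[2]+(v-l[3])*l[0]/l[1],v),.039)[1])
cv2.imwrite("pics/w1pin.png",cv2.resize(im[290:360,290:350],None,fx=8,fy=8,interpolation=cv2.INTER_CUBIC))
# panel outer edges
for v in (150,200,250,300): print(v,[int(x) for x in np.nonzero(np.abs(np.diff(g[v].astype(int)))>50)[0]])
E
```

```text
dial ((281.0, 183.0), (80.0, 84.0), 90.0)
[[-33.5, 114.5], [39.0, 114.5], [41.8, 41.2], [-35.9, 41.2]] centre (array([ 0.63365565, -0.1319476 ,  0.13092365]), array([ 2.84730203, 79.1245712 ]))
line [1.1531849e-01 9.9332857e-01 2.8189676e+02 2.1087097e+02] 194 220
[ 1.67993842 79.50417005]
[ 4.1681681  57.65294217]
150 [114, 122, 130, 131, 238, 323, 324, 374, 375, 377, 403, 405, 416, 431, 432, 443, 444, 457, 458]
200 [49, 50, 56, 60, 75, 78, 85, 120, 124, 125, 126, 127, 128, 136, 137, 239, 240, 261, 262, 279, 282, 283, 299, 306, 307, 309, 310, 321, 322, 370, 372, 373, 397, 398, 399, 410, 411, 424, 425, 428, 429, 452, 467, 468, 533, 534, 535]
250 [128, 131, 134, 142, 366, 368, 369, 418, 423, 431, 474, 480, 481, 493, 494, 502]
300 [85, 134, 135, 137, 140, 141, 148, 149, 191, 206, 344, 411, 412, 518]
```

View pics/w1pin.png

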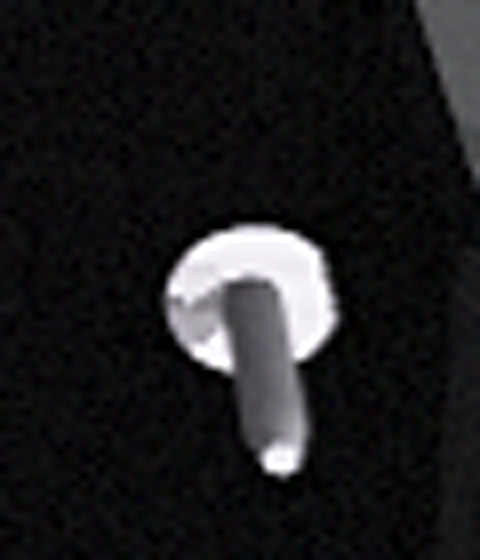

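```bash
python3 - <<'E'
import json
from rig import env
from h import *
W=json.load(open("pics/w1.json"))
q=lambda a:(290+a[0]/8-.45,290+a[1]/8-.45)
print("collar",onpanel(W,q((250,298)),.002)[1],"base",onpanel(W,q((253,292)))[1],"tip",onpanel(W,q((282,458)),.032)[1])
o=env.get_obs();up,left,n,P0=frame();Rt=np.array([-n,up,-left]).T
plan(o,Rt,P0+.0028*up+.0786*left+n*.016)
E
```

```text
collar [ 43.4766701  -69.49127796] base [ 44.0930354  -69.99191574] tip [ 44.00135583 -70.49319772]
rot(tool deg) [-0.16  0.18  0.05] | 0.3
then shift in new tool axes mm [135.1   1.   -1.3]  in old axes [135.1   1.1  -1.8]
```

```bash
python3 -m crank '{"delta_pos":[[0.04,0.001,-0.0015],[0.04,0,0],[0.03,0,0],[0.015,0,0],[0.01,0,0],[0,0,0]],"delta_rot":[[0,0,0],[0,0,0],[0,0,0],[0,0,0],[0,0,0],[0,0,0]],"claw":[0.045,0.045,0.045,0.045,0.045,0.045]}' 40
python3 -m crank '{"delta_pos":[[0,0,0],[0,0,0],[0,0,0],[0,0,0],[0,0,0]],"delta_rot":[[0,0,0],[0,0,0],[0,0,0],[0,0,0],[0,0,0]],"claw":[0.0,0.0,0.0,0.0,0.0]}' 40
python3 - <<'E'
from rig import env
from h import *
o=env.get_obs();up,left,n,P0=frame();Rt=np.array([-n,up,-left]).T
plan(o,Rt,P0+.0028*up+.0786*left+n*.016)
p,d=env.snapshot("wrist");cv2.imwrite("pics/w2.png",p[:,:,::-1])
E
```

```text
t: 3.58
position: [0.6288, -0.1285, 0.1475]
orientation: [1.7, 0.344, -1.295]
ft_force: [0.2, 0.1, 0.1]
gripper_width: 0.532
t: 4.2
position: [0.6282, -0.1278, 0.1467]
orientation: [1.699, 0.346, -1.295]
ft_force: [0.5, 0.5, -1.1]
gripper_width: -0.005
rot(tool deg) [-0.25  0.1  -0.14] | 0.3
then shift in new tool axes mm [ 1.1 -2.   0.6]  in old axes [ 1.1 -2.   0.6]
```

View pics/w2.png

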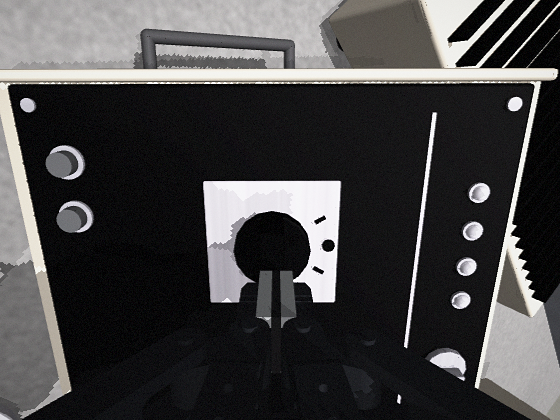

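The gripper closed fully, so it did not catch the bar. I'll zoom in, check the depth and look from the side.

```bash
python3 - <<'E'
from rig import env
from h import *
W=env.camera_model("wrist");o=env.get_obs();up,left,n,P0=frame()
p,d=env.snapshot("wrist");s,ds=env.snapshot("side");t,_=env.snapshot("top")
im=p[:,:,::-1].astype(float)
a=np.clip(im[180:400,180:380]*2.5,0,255).astype(np.uint8)
cv2.imwrite("pics/w3.png",cv2.resize(a,None,fx=2.7,fy=2.7,interpolation=cv2.INTER_CUBIC))
cv2.imwrite("pics/s3.png",np.hstack([cv2.resize(s[100:220,170:300,::-1],None,fx=3,fy=3,interpolation=2),cv2.resize(t[100:220,290:420,::-1],None,fx=3,fy=3,interpolation=2)]))
def h(u,v,m=W,d=d):
    z=d[v,u];X=np.array(m["R"]).T@(np.array([(u-m["cx"])/m["fx"]*z,(v-m["cy"])/m["fy"]*z,z])-m["t"]);q=X-P0
    return np.round(np.array([q@up,q@left,q@n])*1e3,1).tolist()
for uv in [(220,200),(330,290),(450,200),(120,120),(270,225),(270,247),(250,247),(290,260),(277,280),(277,300),(262,275),(262,300),(289,290)]: print(uv,h(*uv))
print(proj(W,o["position"]),o["gripper_width"])
E
```

```text
(220, 200) [-25.5, 103.9, -1.1]
(330, 290) [36.5, 48.4, -1.1]
(450, 200) [99.8, 103.0, -1.6]
(120, 120) [-75.2, 146.2, -3.7]
(270, 225) [1.9, 98.6, 24.9]
(270, 247) [2.0, 91.8, 35.9]
(250, 247) [-9.2, 80.6, 9.3]
(290, 260) [12.3, 73.0, 9.7]
(277, 280) [5.1, 90.8, 66.0]
(277, 300) [5.0, 90.7, 80.5]
(262, 275) [-0.8, 90.9, 62.1]
(262, 300) [-0.2, 91.4, 81.7]
(289, 290) [9.4, 90.7, 73.7]
[275.97804507 255.10797524] -0.0004899421091235545
```

View pics/w3.png

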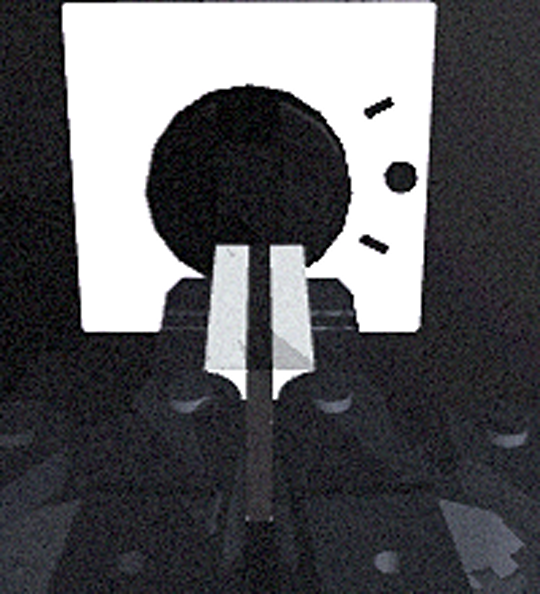

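View pics/s3.png

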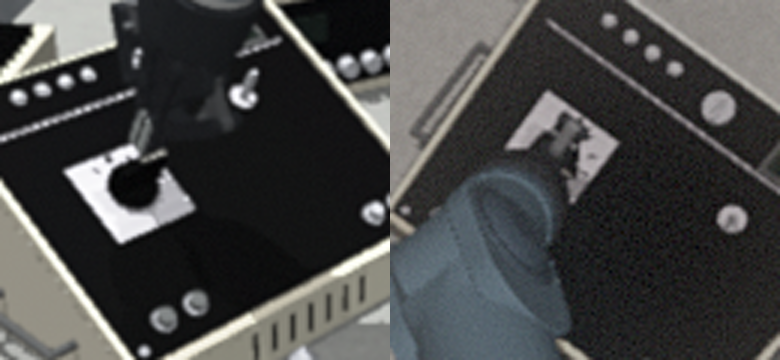

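```bash
python3 - <<'E'
from rig import env
from h import *
W=env.camera_model("wrist");o=env.get_obs();Rt=Ro.from_rotvec(o["orientation"]).as_matrix()
# tool-frame points from depth: start picture (constant cam-in-tool) and now
def pts(d):
    v,u=np.mgrid[0:420,0:560];z=d
    c=np.stack([(u-W["cx"])/W["fx"]*z,(v-W["cy"])/W["fy"]*z,z],-1)
    X=(c-W["t"])@np.array(W["R"]); return (X-o["position"])@Rt*1e3
d0=np.load("pics/wrist0.npy");A=pts(d0);p,d=env.snapshot("wrist");B=pts(d)
for uv in [(150,289),(160,289),(145,300),(163,300),(400,290),(395,290),(120,345),(160,340)]: print(uv,np.round(A[uv[1],uv[0]],1),d0[uv[1],uv[0]])
for uv in [(262,271),(262,273),(289,273),(276,273),(276,300),(272,273),(245,290),(300,295)]: print(uv,np.round(B[uv[1],uv[0]],1))
b=B.reshape(-1,3);
near=b[(np.abs(b[:,1])<30)&(np.abs(b[:,2])<15)&(b[:,0]<-5)];print(near.max(0),len(near))
print(np.histogram(near[:,0],bins=np.arange(-120,0,10)))
E
```

```text
(150, 289) [-55.7 -46.4 -11.4] 0.13856725
(160, 289) [-55.1 -42.9 -11. ] 0.13920496
(145, 300) [-63.8 -45.6 -11.6] 0.13083443
(163, 300) [-53.4 -42.8  -5.4] 0.142559
(400, 290) [-57.3  45.1 -11.8] 0.13681509
(395, 290) [-57.2  43.3 -11.7] 0.13701494
(120, 345) [-87.1 -45.2 -10.6] 0.10898623
(160, 340) [-61.  -42.9   6.9] 0.1392236
(262, 271) [-40.5  -5.7 -11.1]
(262, 273) [-42.7  -5.6 -11.3]
(289, 273) [-43.6   5.2 -11.7]
(276, 273) [-43.1   0.  -11.5]
(276, 300) [-63.9  -0.  -11.6]
(272, 273) [-42.5  -1.6 -11.2]
(245, 290) [-48.2 -12.1  -6.8]
(300, 295) [-52.2   9.1  -6.8]
[-16.22839148  29.99862276  11.49145609] 16792
(array([ 480,  688, 6170, 4608, 1455, 1066,  968,  646,   29,  130,  552]), array([-120, -110, -100,  -90,  -80,  -70,  -60,  -50,  -40,  -30,  -20,
        -10]))
```

```bash
python3 - <<'E'
from rig import env
from h import *
S=env.camera_model("side");T=env.camera_model("top");o=env.get_obs();Rt=Ro.from_rotvec(o["orientation"]).as_matrix()
s,_=env.snapshot("side")
im=np.ascontiguousarray(s[110:190,180:270,::-1]);im=cv2.resize(im,None,fx=6,fy=6,interpolation=2)
for k,c in [(0,(0,0,255)),(-.02,(0,255,255)),(-.04,(0,255,0)),(-.06,(255,0,0))]:
    q=proj(S,o["position"]+Rt[:,0]*k);print(k,q,proj(T,o["position"]+Rt[:,0]*k));cv2.circle(im,tuple(int(x) for x in (q-[180,110])*6+3),3,c,-1)
cv2.imwrite("pics/s4.png",im)
E
```

```text
0 [213.45699951 158.69030696] [344.84268527 150.44205856]
-0.02 [215.4950365  153.34268021] [343.63540737 152.04803415]
-0.04 [217.60605512 147.80355617] [342.3877676  153.70770093]
-0.06 [219.79404703 142.06246111] [341.09770746 155.42379719]
```

View pics/s4.png

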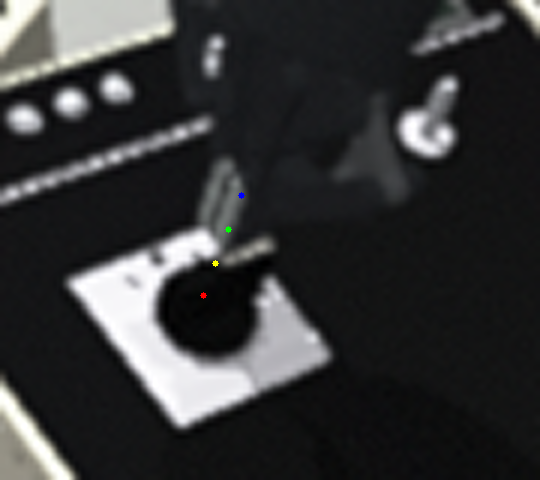

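The finger tips are really about 40 mm behind the reported TCP, and the wrist depth and side view agree on this. So the fingers shut in the air above the bar. I'll open, go down a further 41 mm and grip.

```bash
python3 -m crank '{"delta_pos":[[0,-0.0015,0],[0,0,0],[0,0,0],[0.012,0,0],[0.012,0,0],[0.01,0,0],[0.007,0,0],[0,0,0]],"delta_rot":[[0,0,0],[0,0,0],[0,0,0],[0,0,0],[0,0,0],[0,0,0],[0,0,0],[0,0,0]],"claw":[0.045,0.045,0.045,0.045,0.045,0.045,0.045,0.045]}' 40
python3 - <<'E'
from rig import env
from h import *
o=env.get_obs();up,left,n,P0=frame();Rt=np.array([-n,up,-left]).T
plan(o,Rt,P0+.0028*up+.0786*left+n*.016);print(o["ft_force"])
p,d=env.snapshot("wrist");cv2.imwrite("pics/w5.png",np.clip(p[:,:,::-1]*1.0,0,255))
E
```

```text
t: 5.5
position: [0.6433, -0.1396, 0.1094]
orientation: [1.698, 0.347, -1.297]
ft_force: [0.3, 0.0, -0.2]
gripper_width: 0.525
rot(tool deg) [-0.25  0.14 -0.05] | 0.3
then shift in new tool axes mm [-40.8   0.1   0.2]  in old axes [-40.8   0.1   0.3]
[ 0.27452946  0.00744587 -0.20081798][ WARN:0@1.053] global loadsave.cpp:1063 imwrite_ Unsupported depth image for selected encoder is fallbacked to CV_8U.
```

View pics/w5.png

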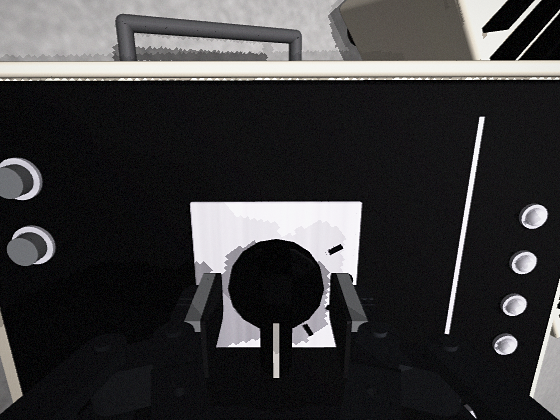

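The bar, with its white line at u≈276, v 323–378, is now centred between the open fingers. Closing.

```bash
python3 -m crank '{"delta_pos":[[0,0,0],[0,0,0],[0,0,0],[0,0,0],[0,0,0]],"delta_rot":[[0,0,0],[0,0,0],[0,0,0],[0,0,0],[0,0,0]],"claw":[0.0,0.0,0.0,0.0,0.0]}' 40
```

```text
t: 6.18
position: [0.6434, -0.1388, 0.1107]
orientation: [1.699, 0.346, -1.295]
ft_force: [-4.7, 3.3, 5.6]
gripper_width: 0.126
```

```bash
python3 -m crank '{"delta_pos":[[-0.002,0,0],[0,0,0],[0,0,0],[0,0,0],[0,0,0],[0,0,0]],"delta_rot":[[0,0,0],[-7.5,0,0],[-7.5,0,0],[-7.5,0,0],[-7.5,0,0],[0,0,0]],"claw":[0.0,0.0,0.0,0.0,0.0,0.0]}'
python3 - <<'E'
from rig import env
from h import *
o=env.get_obs();up,left,n,P0=frame();Rt=np.array([-n,left,up]).T
plan(o,Rt,P0+.0028*up+.0786*left-n*.0232);print(o["ft_force"],o["torque"],o["joint_pos"])
E
```

```text
t: 6.92
position: [0.6424, -0.1383, 0.1103]
orientation: [1.256, 0.627, -1.084]
ft_force: [5.6, -0.5, -11.0]
gripper_width: 0.132
rot(tool deg) [-6.033e+01 -1.000e-02  3.000e-02] | 60.3
then shift in new tool axes mm [-0.1 -0.6  0.9]  in old axes [-0.1  0.5  1. ]
[  5.60039315  -0.50267755 -11.04090028] [0.86429736 0.16743759 0.40701192] [ 0.48647858  0.32722118 -0.56942943  2.04153561  0.96479855  0.60335057
 -0.90192244]
```

```bash
python3 -m crank '{"delta_pos":[[0.001,0,0],[0,0,0],[0,0,0],[0,0,0],[0,0,0]],"delta_rot":[[-7.5,0,0],[-7.5,0,0],[-7.5,0,0],[-7.5,0,0],[0,0,0]],"claw":[0.0,0.0,0.0,0.0,0.0]}'
python3 - <<'E'
from rig import env
from h import *
o=env.get_obs();up,left,n,P0=frame();Rt=np.array([-n,left,up]).T
plan(o,Rt,P0+.0028*up+.0786*left-n*.0232);print(o["ft_force"],o["torque"],o["joint_pos"])
p,d=env.snapshot("wrist");cv2.imwrite("pics/w6.png",p[:,:,::-1])
E
```

```text
t: 7.55
position: [0.6414, -0.1385, 0.1099]
orientation: [0.8, 0.845, -0.848]
ft_force: [-3.6, 2.0, -2.8]
gripper_width: 0.135
rot(tool deg) [-3.041e+01  1.000e-02  1.800e-01] | 30.4
then shift in new tool axes mm [-0.1  0.1  1.7]  in old axes [-0.1  1.   1.4]
[-3.63714405  2.03970863 -2.83867739] [1.0162711  1.20191129 0.0411474 ] [ 0.54162135  0.3406215  -0.63415256  2.04009819  0.99535527  0.62426072
 -0.39944951]
```

View pics/w6.png

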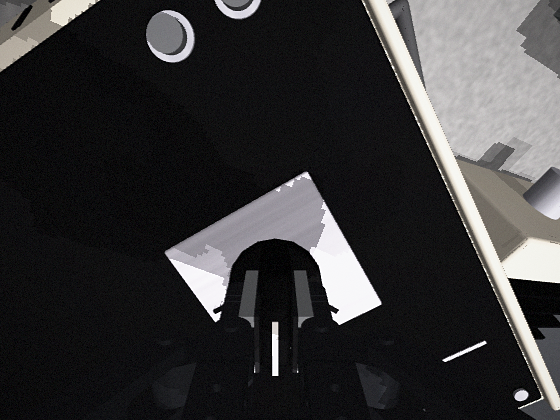

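The dial has turned 60° relative to the gripper and the line is still at u=275 between the pads, so the bar is following. I'll turn the last 30°.

```bash
python3 -m crank '{"delta_pos":[[0,0.0005,0.001],[0,0,0],[0,0,0],[0,0,0],[0,0,0]],"delta_rot":[[-7.6,0,0],[-7.6,0,0],[-7.6,0,0],[-7.6,0,0],[0,0,0]],"claw":[0.0,0.0,0.0,0.0,0.0]}'
python3 - <<'E'
from rig import env
from h import *
o=env.get_obs();up,left,n,P0=frame();Rt=np.array([-n,left,up]).T
plan(o,Rt,P0+.0028*up+.0786*left-n*.0232);print(o["ft_force"],o["torque"],o["joint_pos"])
E
```

```text
t: 8.22
position: [0.6405, -0.1393, 0.1096]
orientation: [0.332, 1.014, -0.583]
ft_force: [-7.9, 2.0, -0.8]
gripper_width: 0.132
rot(tool deg) [ 0.03 -0.15  0.32] | 0.4
then shift in new tool axes mm [-0.2  1.3  2.1]  in old axes [-0.2  1.3  2.1]
[-7.92103739  2.02450658 -0.76071298] [ 1.04663912  1.91805035 -0.10912991] [ 0.59836588  0.35607784 -0.69958167  2.0374775   1.0223991   0.64687623
  0.11775477]
```

```bash
python3 -m crank '{"delta_pos":[[0,0,0],[0,0,0],[0,0,0],[-0.015,0,0],[-0.04,0,0],[-0.05,0,0],[-0.05,0,0],[0,0,0]],"delta_rot":[[0,0,0],[0,0,0],[0,0,0],[0,0,0],[0,0,0],[0,0,0],[0,0,0],[0,0,0]],"claw":[0.045,0.045,0.045,0.045,0.045,0.045,0.06,0.06]}'
python3 - <<'E'
from rig import env
from h import *
import json
W=env.camera_model("wrist");p,d=env.snapshot("wrist");cv2.imwrite("pics/w7.png",p[:,:,::-1])
json.dump({k:np.array(v).tolist() for k,v in W.items()},open("pics/w7.json","w"))
E
```

```text
t: 9.22
position: [0.5848, -0.0911, 0.2523]
orientation: [0.328, 0.998, -0.576]
ft_force: [1.5, -1.2, -0.4]
gripper_width: 0.699
```

View pics/w7.png

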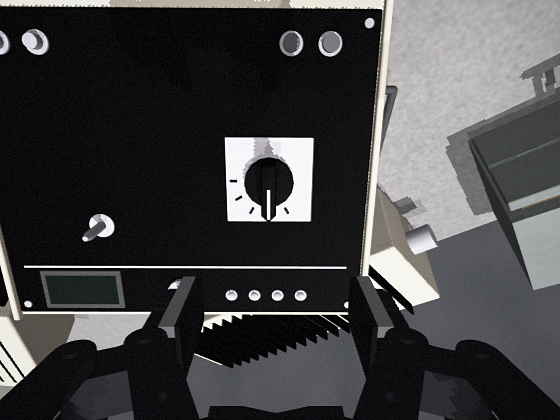

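The bar now points straight upslope, with its line at (269,190)–(269,219), between the ±30° ticks at (252,210) and (287,210). The selector is at Off. This view also gives another measure of the pin, with its collar at about (101,226), and the tag pick-up pose.

```bash
python3 - <<'E'
import json
from h import *
from rig import env
W=json.load(open("pics/w7.json")); im=cv2.imread("pics/w7.png"); g=cv2.cvtColor(im,6)
m=np.zeros_like(g); m[190:221,258:280]=g[190:221,258:280]>150; ys,xs=np.nonzero(m)
for r in (192,200,208,216): print(r,xs[ys==r].tolist())
cv2.imwrite("pics/w7pin.png",cv2.resize(im[205:250,75:125],None,fx=10,fy=10,interpolation=2))
T=env.camera_model("top");t,_=env.snapshot("top");t=t[:,:,::-1]
hsv=cv2.cvtColor(np.ascontiguousarray(t),40); roi=np.zeros(g.shape,np.uint8); v=t.min(2); roi[195:245,130:185]=(v[195:245,130:185]>165)
print(np.unique(v[195:245,130:185],return_counts=True)[0][[0,-1]],roi.sum())
cs,_=cv2.findContours(roi,0,1);c=max(cs,key=cv2.contourArea)
G=np.array([hz(T,q[0],.006)[:2] for q in c],np.float32)*1000; r=cv2.minAreaRect(G);print("tag rect",r)
i,_=cv2.findContours(roi,2,1); print([(cv2.contourArea(q),q.mean(0).ravel().tolist()) for q in i])
print(np.median(v[195:245,130:185]))
E
```

```text
192 [267, 268, 269]
200 [267, 268, 269]
208 [258, 259, 260, 267, 268, 269, 276, 277, 278, 279]
216 [258, 259, 260, 261, 267, 268, 269, 275, 276, 277, 278, 279]
[109 183] 260
tag rect ((470.0761413574219, 383.4403381347656), (55.70344161987305, 33.34598922729492), 53.70492935180664)
[(10.5, [162.76923076923077, 226.69230769230768]), (52.5, [167.88571428571427, 228.42857142857142]), (10.0, [163.0, 222.21428571428572]), (160.5, [153.18867924528303, 217.16981132075472]), (2.0, [153.0, 219.0]), (4.0, [154.0, 217.5]), (41.0, [148.5, 213.5])]
141.0
```

View pics/w7pin.png

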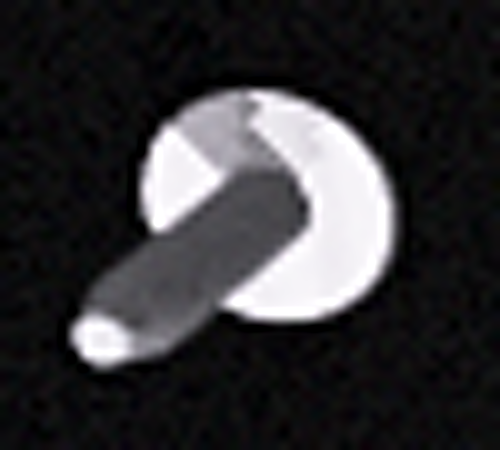

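```bash
cat >> h.py <<'E'
TH=np.radians(53.7)
def tagR(th=TH):
    tx=np.array([np.cos(th),np.sin(th),0]); z=-tx; x=np.array([0,0,-1.]); return np.array([x,np.cross(z,x),z]).T
E
python3 - <<'E'
import json
from h import *
from rig import env
W=json.load(open("pics/w7.json"))
q=lambda a:(75+a[0]/10-.45,205+a[1]/10-.45)
print("base",onpanel(W,q((268,206)))[1],"collar",onpanel(W,q((270,208)),.001)[1],"tip",onpanel(W,q((103,338)),.032)[1])
for uv in [(225,138),(311,138),(311,221),(225,221),(268,191)]: print(onpanel(W,uv)[1])
o=env.get_obs();plan(o,tagR(),[.449,.3546,.13])
print(np.degrees(tagR()@np.eye(3)).shape,o["joint_pos"])
E
```

```text
base [ 43.05181954 -71.76419817] collar [ 42.87036869 -71.12442386] tip [ 42.61211054 -71.09997102]
[-33.80913212  41.47763449]
[-33.95736233 112.48925575]
[ 38.82770372 114.86762641]
[38.9503258  38.49089454]
[11.35051796 76.78520791]
rot(tool deg) [ 87.51  23.9  -23.52] | 93.7
then shift in new tool axes mm [ 117.  -372.5 -282.4]  in old axes [ -88.2  281.1 -381.4]
(3, 3) [ 0.75555638  0.00651185 -0.87093235  2.04545906  0.53201386  0.76437022
  0.49110933]
```

```bash
python3 -m crank '{"delta_pos":[[-0.04,0,0],[0,0,0],[0,0,0],[0,0,0],[0,0,0],[0,0,0],[0,0,0],[0,0,0],[0,0,0],[0,0,0]],"delta_rot":[[0,0,0],[9.7,2.65,-2.6],[9.7,2.65,-2.6],[9.7,2.65,-2.6],[9.7,2.65,-2.6],[9.7,2.65,-2.6],[9.7,2.65,-2.6],[9.7,2.65,-2.6],[9.7,2.65,-2.6],[9.7,2.65,-2.6]],"claw":[0.06,0.06,0.06,0.06,0.06,0.06,0.06,0.06,0.06,0.06]}'
python3 - <<'E'
from h import *
from rig import env
o=env.get_obs();plan(o,tagR(),[.449,.3546,.13]);print(o["joint_pos"])
E
```

```text
t: 10.58
position: [0.5651, -0.0821, 0.2776]
orientation: [1.659, 0.844, -1.665]
ft_force: [0.4, 0.1, -0.3]
gripper_width: 0.706
rot(tool deg) [-0.14  0.01  0.39] | 0.4
then shift in new tool axes mm [ 147.6 -352.  -283.2]  in old axes [ 149.9 -351.7 -282.4]
[ 0.75295676  0.26450008 -0.79971231  1.65439998  0.19103334  1.31085197
 -0.71571592]
```

```bash
python3 -m crank '{"delta_pos":[[0,-0.039,-0.0314],[0,-0.039,-0.0314],[0,-0.039,-0.0314],[0,-0.039,-0.0314],[0,-0.039,-0.0314],[0,-0.039,-0.0314],[0.05,-0.039,-0.0314],[0.05,-0.039,-0.0314],[0.05,-0.039,-0.0314],[0,0,0]],"delta_rot":[[0,0,0],[0,0,0],[0,0,0],[0,0,0],[0,0,0],[0,0,0],[0,0,0],[0,0,0],[0,0,0],[0,0,0]],"claw":[0.06,0.06,0.06,0.06,0.06,0.06,0.06,0.06,0.06,0.06]}'
python3 - <<'E'
from h import *
from rig import env
import json
W=env.camera_model("wrist");o=env.get_obs();p,d=env.snapshot("wrist");cv2.imwrite("pics/w8.png",p[:,:,::-1]);np.save("pics/w8.npy",d)
json.dump({k:np.array(v).tolist() for k,v in W.items()},open("pics/w8.json","w"))
plan(o,tagR(),[.449,.3546,.13]);print(o["joint_pos"])
E
```

```text
t: 11.82
position: [0.446, 0.3386, 0.1418]
orientation: [1.639, 0.853, -1.663]
ft_force: [0.6, -0.4, -0.5]
gripper_width: 0.703
rot(tool deg) [0.74 0.56 0.52] | 1.1
then shift in new tool axes mm [ 11.8  -7.  -14.7]  in old axes [ 11.8  -6.8 -14.9]
[ 0.06360885  0.4427626  -0.95367118  1.82118051  0.39433037  1.09715001
 -1.6536736 ]
```

View pics/w8.png

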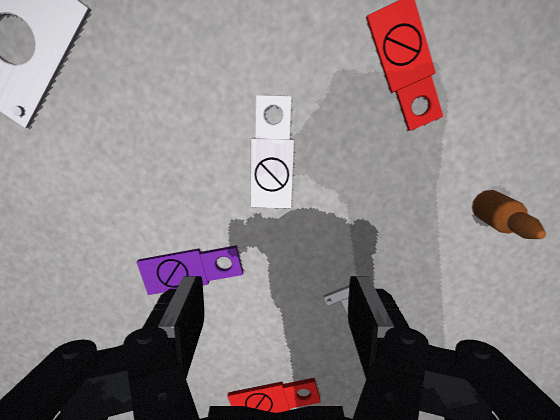

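The wrist view shows the silver tag with its eye at (272,114) and body centre at (272,173). The purple and red look-alikes are well clear of the finger footprint.

```bash
python3 - <<'E'
from h import *
from rig import env
import json
W=json.load(open("pics/w8.json"));im=cv2.imread("pics/w8.png");g=im.min(2)
roi=np.zeros(g.shape,np.uint8);roi[85:215,240:305]=g[85:215,240:305]>200
cs,hh=cv2.findContours(roi,cv2.RETR_CCOMP,1);c=max(cs,key=cv2.contourArea)
G=np.array([hz(W,q[0],.006)[:2] for q in c],np.float32)*1000;print("rect",cv2.minAreaRect(G))
# eye
for q in cs:
    if 30<cv2.contourArea(q)<500: 
        M=cv2.moments(q);u=(M["m10"]/M["m00"],M["m01"]/M["m00"]);print(cv2.contourArea(q),u,hz(W,u,.006))
# body: rows below
b=np.array([q[0] for q in c]); 
body=b[b[:,1]>145]; G=np.array([hz(W,q,.006)[:2] for q in body],np.float32)*1000; r=cv2.minAreaRect(G);print("body",r)
o=env.get_obs();Rt=Ro.from_rotvec(o["orientation"]).as_matrix()
d=np.load("pics/w8.npy");v,u=np.mgrid[0:420,0:560]
X=(np.stack([(u-W["cx"])/W["fx"]*d,(v-W["cy"])/W["fy"]*d,d],-1)-W["t"])@np.array(W["R"])
Q=(X-o["position"])@Rt*1e3;k=(np.abs(Q[...,2])<12)&(Q[...,0]<-20)&(np.abs(Q[...,1])<60)&(d>0)&(X[...,2]>.03)
print("tip x at 60mm",np.percentile(Q[k][:,0],[90,97,99,100])); print("bench z",np.median(X[200:230,60:120,2]))
E
```

```text
rect ((460.11248779296875, 365.62615966796875), (93.20059204101562, 34.74062728881836), 53.1836051940918)
268.5 (266.048417132216, 178.87957790192425) [0.44362155 0.35114879 0.006     ]
270.0 (276.49567901234565, 169.3925925925926) [0.45564967 0.35264411 0.006     ]
355.0 (272.67464788732394, 114.28075117370891) [0.47938285 0.39113043 0.006     ]
body ((448.146728515625, 349.7716064453125), (53.47468566894531, 34.583641052246094), 53.183868408203125)
tip x at 60mm [-56.97382199 -47.23204574 -43.1459535  -38.8429983 ]
bench z -0.0006058460968932653
```

```bash
sed -i 's/^TH=.*/TH=np.radians(53.2)/' h.py; python3 - <<'E'
from h import *
from rig import env
o=env.get_obs();plan(o,tagR(),[.4497,.3525,-.030])
E
```

```text
rot(tool deg) [1.01 0.4  0.31] | 1.1
then shift in new tool axes mm [174.1  -8.8 -12.6]  in old axes [174.   -7.6 -14. ]
```

```bash
python3 -m crank '{"delta_pos":[[0,0,0],[0.03,-0.0088,-0.0126],[0.04,0,0],[0.04,0,0],[0.03,0,0],[0.02,0,0],[0.014,0,0],[0,0,0],[0,0,0]],"delta_rot":[[1,0.4,0.3],[0,0,0],[0,0,0],[0,0,0],[0,0,0],[0,0,0],[0,0,0],[0,0,0],[0,0,0]],"claw":[0.047,0.047,0.047,0.047,0.047,0.047,0.047,0.047,0.047]}' 40
python3 - <<'E'
from h import *
from rig import env
W=env.camera_model("wrist");o=env.get_obs();p,d=env.snapshot("wrist");cv2.imwrite("pics/w9.png",p[:,:,::-1])
plan(o,tagR(),[.4497,.3525,-.041])
Rt=Ro.from_rotvec(o["orientation"]).as_matrix();v,u=np.mgrid[0:420,0:560]
X=(np.stack([(u-W["cx"])/W["fx"]*d,(v-W["cy"])/W["fy"]*d,d],-1)-W["t"])@np.array(W["R"])
Q=(X-o["position"])@Rt*1e3
for s in (-1,1):
    k=(np.abs(Q[...,2]+11.5)<1.2)&(np.abs(Q[...,1]-s*27)<6)&(d>0); print("near-edge tip: tool x max",np.sort(Q[k][:,0])[-8:].round(1), "world z min",np.sort(X[k][:,2])[:5].round(4))
E
```

```text
t: 13.0
position: [0.4554, 0.3538, -0.0245]
orientation: [1.677, 0.83, -1.658]
ft_force: [-0.3, 1.0, -0.2]
gripper_width: 0.549
rot(tool deg) [-0.25 -0.53 -0.29] | 0.7
then shift in new tool axes mm [16.5 -3.7  4.5]  in old axes [16.5 -3.8  4.6]
near-edge tip: tool x max [-23.  -23.  -22.9 -22.9 -22.9 -22.8 -22.6 -22.6] world z min [-0.0019 -0.0019 -0.0017 -0.0016 -0.0016]
near-edge tip: tool x max [-22.4 -22.4 -22.4 -22.3 -22.2 -22.1 -21.7 -21.6] world z min [-0.0026 -0.0025 -0.0021 -0.002  -0.0019]
```

View pics/w9.png

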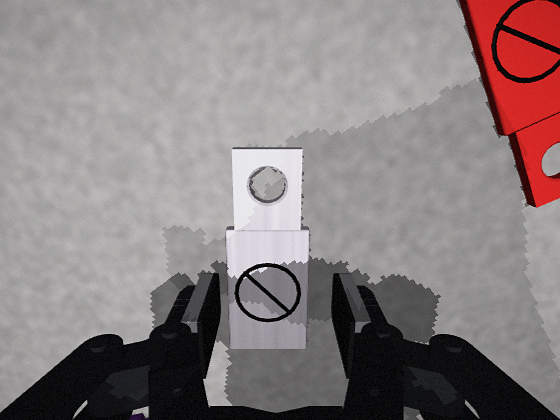

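```bash
python3 -m crank '{"delta_pos":[[0,-0.0037,0.0045],[0.007,0,0],[0.007,0,0],[0,0,0],[0,0,0]],"delta_rot":[[0,-0.5,-0.3],[0,0,0],[0,0,0],[0,0,0],[0,0,0]],"claw":[0.047,0.047,0.047,0.047,0.047]}' 40
python3 - <<'E'
from h import *
from rig import env
W=env.camera_model("wrist");o=env.get_obs();p,d=env.snapshot("wrist");cv2.imwrite("pics/w10.png",p[:,:,::-1])
plan(o,tagR(),[.4497,.3525,-.041])
v,u=np.mgrid[0:420,0:560]
X=(np.stack([(u-W["cx"])/W["fx"]*d,(v-W["cy"])/W["fy"]*d,d],-1)-W["t"])@np.array(W["R"])
for uu in (207,210,213,340,344,348): print(uu,[round(float(X[vv,uu,2])*1e3,1) for vv in range(262,290,2)])
E
```

```text
t: 13.68
position: [0.4489, 0.3519, -0.0394]
orientation: [1.666, 0.831, -1.669]
ft_force: [-0.8, -1.1, 4.8]
gripper_width: 0.55
rot(tool deg) [-0.23  0.08  0.03] | 0.2
then shift in new tool axes mm [ 1.6  0.3 -0.9]  in old axes [ 1.6  0.3 -0.9]
207 [-1.3, -0.5, -0.8, -0.4, -0.7, -1.0, 4.2, 4.4, 8.5, 9.6, 10.8, 13.2, 13.6, 15.2]
210 [-0.4, 0.1, -1.2, -0.3, -0.1, 0.2, 4.8, 6.9, 5.7, 10.2, 10.7, 11.4, 14.3, 15.6]
213 [-0.1, -0.4, -0.2, 0.5, 0.7, -0.9, 3.4, 6.3, 7.6, 9.5, 10.7, 12.6, 13.3, 13.3]
340 [-0.9, -0.9, -0.4, -0.5, -1.3, -0.6, 3.1, 7.0, 7.8, 9.6, 11.1, 11.9, 14.3, 16.1]
344 [-1.3, -0.2, 0.2, -0.8, -0.7, 0.2, 4.5, 5.7, 7.9, 9.4, 10.5, 12.5, 13.7, 15.9]
348 [-0.4, -1.6, -2.0, -0.5, -0.3, -0.9, 5.1, 6.1, 6.6, 9.7, 10.0, 12.6, 13.8, 15.9]
```

View pics/w10.png

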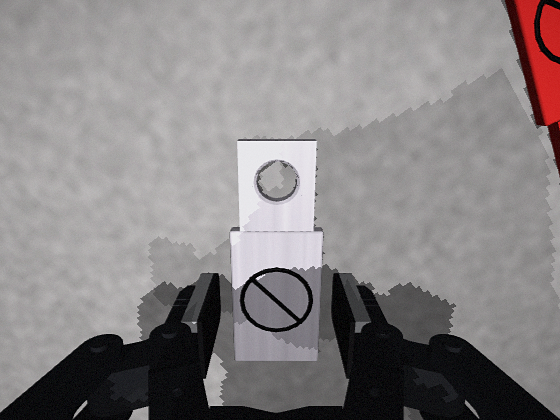

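Tips are about 3.5 mm above the bench, straddling the body, with the mark centred at (277,300). Closing.

```bash
python3 -m crank '{"delta_pos":[[0,0,0],[0,0,0],[0,0,0],[0,0,0],[0,0,0]],"delta_rot":[[0,0,0],[0,0,0],[0,0,0],[0,0,0],[0,0,0]],"claw":[0.02,0.02,0.02,0.02,0.02]}' 50
python3 -m crank '{"delta_pos":[[-0.01,0,0],[-0.03,0,0],[-0.05,0,0],[-0.05,0,0],[0,0,0]],"delta_rot":[[0,0,0],[0,0,0],[0,0,0],[0,0,0],[0,0,0]],"claw":[0.02,0.02,0.02,0.02,0.02]}' 50
python3 - <<'E'
from h import *
from rig import env
p,d=env.snapshot("wrist");cv2.imwrite("pics/w11.png",p[:,:,::-1])
o=env.get_obs();up,left,n,P0=frame();print(o["joint_pos"])
Rt=np.array([-n,-left,-up]).T
plan(o,Rt,P0+.043*up-.071*left-.049*up+n*.12)
E
```

```text
t: 14.35
position: [0.45, 0.353, -0.0376]
orientation: [1.668, 0.831, -1.666]
ft_force: [-1.7, -1.7, 12.1]
gripper_width: 0.402
t: 14.98
position: [0.4515, 0.3545, 0.1045]
orientation: [1.674, 0.832, -1.662]
ft_force: [0.2, 1.1, -0.7]
gripper_width: 0.398
[ 0.00228195  0.50329798 -0.91233152  1.83671961  0.46210041  1.02825973
 -1.74279082]
rot(tool deg) [87.29 23.48 23.44] | 93.4
then shift in new tool axes mm [  73.   429.6 -383.5]  in old axes [-129.1  372.   426.4]
```

View pics/w11.png

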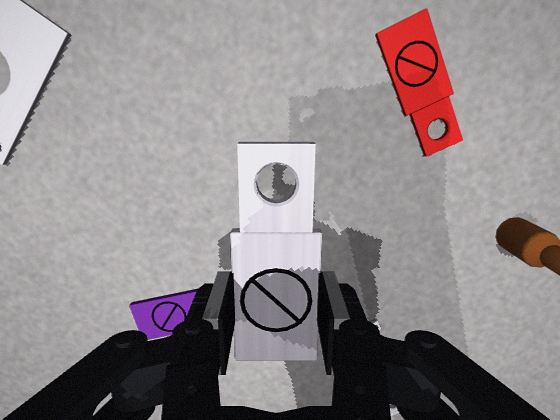

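```bash
python3 -m crank '{"delta_pos":[[-0.05,0,0],[-0.05,0,0],[-0.05,0,0],[-0.03,0.02,0.022],[0,0.032,0.037],[0,0.032,0.037],[0,0.032,0.037],[0,0.032,0.037],[0,0.032,0.037],[0,0.032,0.037]],"delta_rot":[[0,0,0],[0,0,0],[0,0,0],[0,0,0],[0,0,0],[0,0,0],[0,0,0],[0,0,0],[0,0,0],[0,0,0]],"claw":[0.02,0.02,0.02,0.02,0.02,0.02,0.02,0.02,0.02,0.02]}'
python3 -m crank '{"delta_pos":[[0,0.032,0.037],[0,0.032,0.037],[0,0.032,0.037],[0,0.032,0.037],[0,0.032,0.037],[0,0,0]],"delta_rot":[[0,0,0],[0,0,0],[0,0,0],[0,0,0],[0,0,0],[0,0,0]],"claw":[0.02,0.02,0.02,0.02,0.02,0.02]}'
python3 - <<'E'
from h import *
from rig import env
o=env.get_obs();up,left,n,P0=frame();print(o["joint_pos"])
Rt=np.array([-n,-left,-up]).T
plan(o,Rt,P0+.043*up-.071*left-.049*up+n*.12)
E
```

```text
t: 16.27
position: [0.47, 0.027, 0.2784]
orientation: [1.664, 0.832, -1.673]
ft_force: [0.3, 0.1, -1.0]
gripper_width: 0.397
t: 17.02
position: [0.4848, -0.2208, 0.2773]
orientation: [1.67, 0.827, -1.681]
ft_force: [0.5, 0.5, -0.5]
gripper_width: 0.398
[ 0.93980253  0.14972539 -0.64598863  1.74577064  0.09521729  1.28403388
 -0.38522711]
rot(tool deg) [86.75 24.1  23.35] | 93.0
then shift in new tool axes mm [40.  -9.9 24.4]  in old axes [ 46.8  -1.  -10.1]
```

```bash
python3 -m crank '{"delta_pos":[[0,0,0],[0,0,0],[0,0,0],[0,0,0],[0,0,0],[0,0,0],[0,0,0],[0,0,0],[0,0,0],[0,0,0]],"delta_rot":[[9.64,2.68,2.6],[9.64,2.68,2.6],[9.64,2.68,2.6],[9.64,2.68,2.6],[9.64,2.68,2.6],[9.64,2.68,2.6],[9.64,2.68,2.6],[9.64,2.68,2.6],[9.64,2.68,2.6],[0,0,0]],"claw":[0.02,0.02,0.02,0.02,0.02,0.02,0.02,0.02,0.02,0.02]}'
python3 - <<'E'
from h import *
from rig import env
import json
W=env.camera_model("wrist");o=env.get_obs();up,left,n,P0=frame();print(o["joint_pos"])
p,d=env.snapshot("wrist");cv2.imwrite("pics/w12.png",p[:,:,::-1])
json.dump({k:np.array(v).tolist() for k,v in W.items()},open("pics/w12.json","w"))
Rt=np.array([-n,-left,-up]).T
plan(o,Rt,P0+.043*up-.071*left-.049*up+n*.12)
E
```

```text
t: 18.27
position: [0.4861, -0.2125, 0.2779]
orientation: [-2.365, 0.764, 1.364]
ft_force: [0.5, 0.3, -0.0]
gripper_width: 0.399
[ 1.13796554 -0.28592886 -0.78893543  2.15895166 -0.07672983  0.68168417
 -1.83032733]
rot(tool deg) [ 0.74 -0.08  0.34] | 0.8
then shift in new tool axes mm [42.5 -2.6 21.3]  in old axes [42.5 -2.6 21.3]
```

View pics/w12.png

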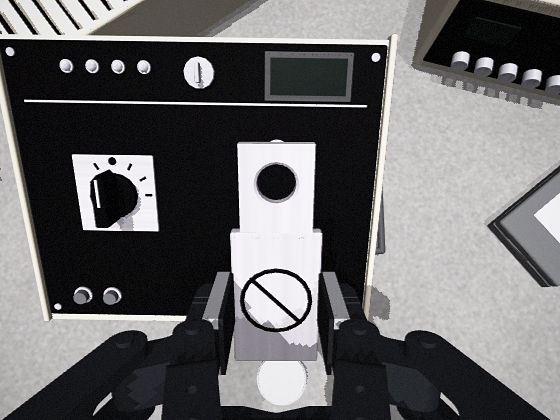

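The view shows the selector line vertical at (97,180–207), pointing at the dot at (112,160), so it is still Off. The tag is held flat with its eye at (276,182), and the pin's collar is just peeking out at (277,141). I'll stop just above and downslope of the pin to measure the eye and the pin in one view.

```bash
python3 - <<'E'
from h import *
from rig import env
o=env.get_obs();up,left,n,P0=frame()
Rt=np.array([-n,-left,-up]).T
plan(o,Rt,P0+.043*up-.071*left-.080*up+n*.012)
E
```

```text
rot(tool deg) [ 0.7  -0.14  0.37] | 0.8
then shift in new tool axes mm [150.8  -3.1  53.7]  in old axes [150.6  -2.8  54.1]
```

```bash
python3 -m crank '{"delta_pos":[[0,-0.003,0.03],[0.03,0,0.024],[0.04,0,0],[0.04,0,0],[0.025,0,0],[0.016,0,0],[0,0,0],[0,0,0]],"delta_rot":[[0.7,-0.1,0.35],[0,0,0],[0,0,0],[0,0,0],[0,0,0],[0,0,0],[0,0,0],[0,0,0]],"claw":[0.02,0.02,0.02,0.02,0.02,0.02,0.02,0.02]}'
python3 - <<'E'
from h import *
from rig import env
import json
W=env.camera_model("wrist");o=env.get_obs();up,left,n,P0=frame()
p,d=env.snapshot("wrist");cv2.imwrite("pics/w13.png",p[:,:,::-1]);np.save("pics/w13.npy",d)
json.dump({k:np.array(v).tolist() for k,v in W.items()},open("pics/w13.json","w"))
Rt=np.array([-n,-left,-up]).T
plan(o,Rt,P0+.043*up-.071*left-.080*up+n*.012)
E
```

```text
t: 19.32
position: [0.5025, -0.2277, 0.1321]
orientation: [-2.345, 0.793, 1.37]
ft_force: [1.0, 0.0, -0.4]
gripper_width: 0.4
rot(tool deg) [-0.08  0.4  -0.7 ] | 0.8
then shift in new tool axes mm [13.1 -5.  -1.3]  in old axes [13.1 -5.1 -1.4]
```

View pics/w13.png

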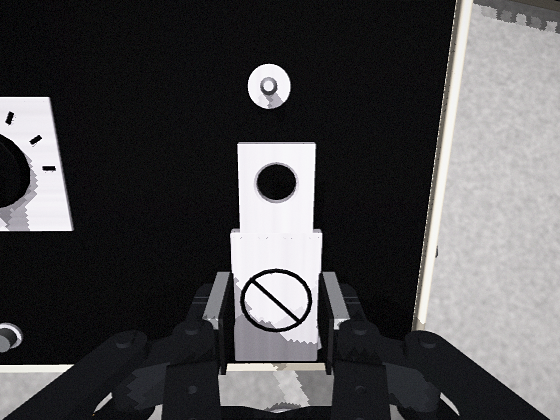

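The pin is seen nearly end-on at (268,86), and the tag's eye is at (276,182).

```bash
cat > m.py <<'E'
from h import *
import json,sys
from rig import env
def meas(W,d,im,eye,pin):
    up,left,n,P0=frame()
    def pt(u,v):
        z=float(np.median(d[v-1:v+2,u-1:u+2]));X=np.array(W["R"]).T@(np.array([(u-W["cx"])/W["fx"]*z,(v-W["cy"])/W["fy"]*z,z])-W["t"]);q=X-P0;return np.array([q@up,q@left,q@n])*1e3
    return pt
E
python3 - <<'E'
from m import *
W=json.load(open("pics/w13.json"));d=np.load("pics/w13.npy");im=cv2.imread("pics/w13.png");g=im.max(2)
pt=meas(W,d,im,0,0)
for uv in [(245,155),(305,155),(245,225),(305,225),(275,350),(240,340),(268,86),(255,80),(280,95),(200,150),(380,150)]: print(uv,pt(*uv).round(1))
# eye centroid
roi=(g[150:215,245:310]<60).astype(np.uint8);cs,_=cv2.findContours(roi,0,1);c=max(cs,key=cv2.contourArea);e=cv2.minEnclosingCircle(c);M=cv2.moments(c);ec=(245+M["m10"]/M["m00"],150+M["m01"]/M["m00"]);print("eye",ec,e[1])
roi=(g[55:120,240:300]>120).astype(np.uint8);cs,_=cv2.findContours(roi,0,1);c=max(cs,key=cv2.contourArea);M=cv2.moments(c);pc=(240+M["m10"]/M["m00"],55+M["m01"]/M["m00"]);print("collar",pc,cv2.boundingRect(c))
h=np.mean([pt(*uv)[2] for uv in [(245,155),(305,155),(245,225),(305,225)]])
print("eye at",onpanel(W,ec,h*1e-3)[1],h,"pin collar",onpanel(W,pc,.001)[1],"tip",onpanel(W,(268,86),.032)[1])
cv2.imwrite("pics/w13pin.png",cv2.resize(im[55:115,235:300],None,fx=8,fy=8,interpolation=2))
E
```

```text
(245, 155) [ 20.1 -64.   67.1]
(305, 155) [ 20.1 -85.7  67.8]
(245, 225) [ -6.5 -63.3  68.1]
(305, 225) [ -6.6 -86.3  68.3]
(275, 350) [-64.  -74.6  68. ]
(240, 340) [-58.6 -59.7  68.2]
(268, 86) [ 44.  -72.3  29.5]
(255, 80) [ 47.2 -65.4  -1.7]
(280, 95) [ 39.9 -78.3  -1.3]
(200, 150) [ 11.5 -34.8  -2.3]
(380, 150) [  11.1 -133.1   -2.5]
eye (275.959686823255, 181.6759953356655) 19.163867950439453
collar (268.5817015916638, 85.75449444635291) (8, 9, 43, 45)
eye at [ 10.31729882 -75.18274302] 67.8411714473605 pin collar [ 44.38907815 -72.38093668] tip [ 44.0163734  -72.29090829]
```

View pics/w13pin.png

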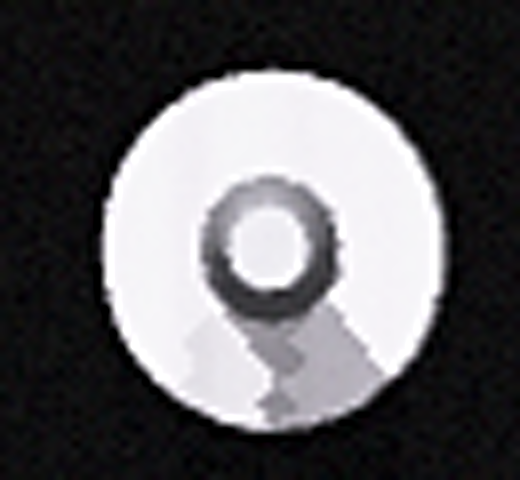

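```bash
python3 -m crank '{"delta_pos":[[0,-0.003,-0.011],[0,0,-0.011],[0,0,-0.011],[0.01,0,0],[0.01,0,0],[0,0,0],[0,0,0]],"delta_rot":[[0,0.4,-0.6],[0,0,0],[0,0,0],[0,0,0],[0,0,0],[0,0,0],[0,0,0]],"claw":[0.02,0.02,0.02,0.02,0.02,0.02,0.02]}'
python3 - <<'E'
from m import *
W=env.camera_model("wrist");W={k:np.array(v).tolist() for k,v in W.items()};o=env.get_obs();up,left,n,P0=frame()
p,d=env.snapshot("wrist");im=p[:,:,::-1];cv2.imwrite("pics/w14.png",im);np.save("pics/w14.npy",d);json.dump(W,open("pics/w14.json","w"))
pt=meas(W,d,im,0,0)
for uv in [(245,155),(305,155),(245,225),(305,225),(240,340),(200,150)]: print(uv,pt(*uv).round(1))
plan(o,np.array([-n,-left,-up]).T,P0+.0442*up-.0723*left-.050*up-n*.0376);print(o["ft_force"])
cv2.imwrite("pics/w14e.png",cv2.resize(np.ascontiguousarray(im[120:240,215:335]),None,fx=5,fy=5,interpolation=2))
E
```

```text
t: 20.25
position: [0.5356, -0.2485, 0.1316]
orientation: [-2.352, 0.782, 1.357]
ft_force: [0.7, -0.3, -0.2]
gripper_width: 0.4
(245, 155) [ 53.3 -61.4  48.2]
(305, 155) [ 53.2 -83.1  48.2]
(245, 225) [ 26.6 -60.7  48.5]
(305, 225) [ 26.3 -83.7  48. ]
(240, 340) [-25.5 -57.1  48.2]
(200, 150) [ 47.9 -35.3  -2.5]
rot(tool deg) [-0.1  -0.05 -0.11] | 0.2
then shift in new tool axes mm [42.8 -0.6  1. ]  in old axes [42.8 -0.7  1. ]
[ 0.65490648 -0.31829059 -0.21387621]
```

View pics/w14e.png

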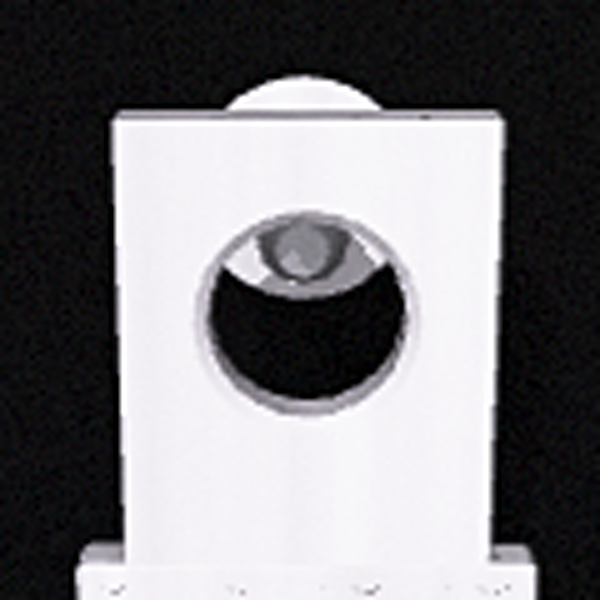

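```bash
python3 - <<'E'
from m import *
W=json.load(open("pics/w14.json"))
q=lambda a:(215+a[0]/5-.4,120+a[1]/5-.4)
print("eye",onpanel(W,q((307,312)),.0482)[1],"tip",onpanel(W,q((302,246)),.030)[1])
E
```

```text
eye [ 43.2961347  -72.61556426] tip [ 44.69609009 -72.26131791]
```

The eye is 1.4 mm downslope of the pin and 0.4 mm off sideways, well inside the 3.5 mm clearance. Descending.

```bash
python3 -m crank '{"delta_pos":[[0.008,-0.0004,0],[0.008,0,0],[0.008,0,0],[0.006,0,0],[0,0,0],[0,0,0]],"delta_rot":[[0,0,0],[0,0,0],[0,0,0],[0,0,0],[0,0,0],[0,0,0]],"claw":[0.02,0.02,0.02,0.02,0.02,0.02]}'
python3 - <<'E'
from m import *
o=env.get_obs();up,left,n,P0=frame()
p,d=env.snapshot("wrist");im=p[:,:,::-1];cv2.imwrite("pics/w15.png",im)
W=env.camera_model("wrist");pt=meas(W,d,im,0,0)
for uv in [(245,155),(305,155),(245,225),(305,225),(240,340),(150,150)]: print(uv,pt(*uv).round(1))
plan(o,np.array([-n,-left,-up]).T,P0+.0442*up-.0723*left-.050*up-n*.0376);print(o["ft_force"])
cv2.imwrite("pics/w15e.png",cv2.resize(np.ascontiguousarray(im[120:240,215:335]),None,fx=5,fy=5,interpolation=2))
E
```

```text
t: 21.05
position: [0.5476, -0.2572, 0.1057]
orientation: [-2.353, 0.782, 1.357]
ft_force: [0.4, 0.0, -0.2]
gripper_width: 0.396
(245, 155) [ 53.1 -61.2  18.1]
(305, 155) [ 53.1 -82.9  18.4]
(245, 225) [ 26.3 -60.5  18.3]
(305, 225) [ 26.2 -83.5  18.3]
(240, 340) [-25.7 -56.9  18.3]
(150, 150) [ 52.1 -20.4  -2.1]
rot(tool deg) [-0.08 -0.07 -0.13] | 0.2
then shift in new tool axes mm [13.  -0.4  0.9]  in old axes [13.  -0.5  0.9]
[ 0.35784089  0.00224742 -0.23981087]
```

View pics/w15e.png

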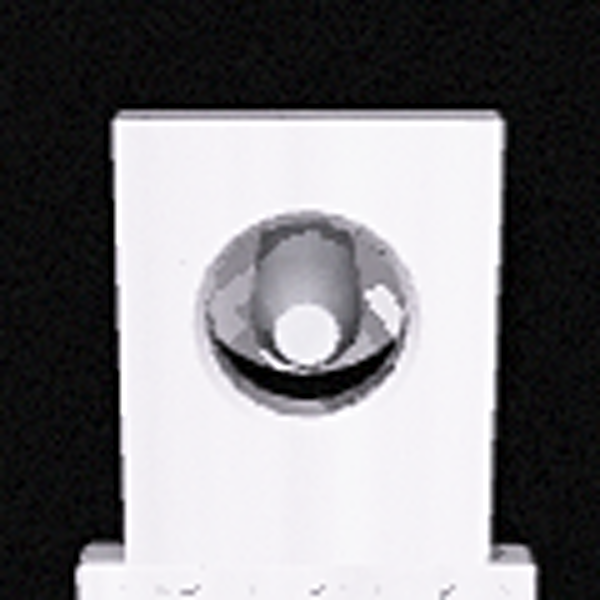

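The pin is through the eye, with no contact force and about 14 mm still to go.

```bash
python3 -m crank '{"delta_pos":[[0.006,0,0.0005],[0.004,0,0],[0.002,0,0],[0.001,0,0],[0,0,0]],"delta_rot":[[0,0,0],[0,0,0],[0,0,0],[0,0,0],[0,0,0]],"claw":[0.02,0.02,0.02,0.02,0.02]}'
python3 - <<'E'
from m import *
o=env.get_obs();up,left,n,P0=frame()
p,d=env.snapshot("wrist");im=p[:,:,::-1]
W=env.camera_model("wrist");pt=meas(W,d,im,0,0)
for uv in [(245,155),(305,155),(245,225),(305,225),(240,340),(150,150),(200,150),(350,150)]: print(uv,pt(*uv).round(1))
plan(o,np.array([-n,-left,-up]).T,P0+.0442*up-.0723*left-.050*up-n*.0376);print(o["ft_force"])
E
```

```text
t: 21.72
position: [0.5523, -0.2608, 0.0938]
orientation: [-2.352, 0.782, 1.358]
ft_force: [1.0, -0.3, -0.9]
gripper_width: 0.397
(245, 155) [ 52.3 -61.3   4.7]
(305, 155) [ 52.3 -83.    4.8]
(245, 225) [ 25.5 -60.6   5. ]
(305, 225) [ 25.4 -83.6   4.8]
(240, 340) [-26.4 -57.    5.1]
(150, 150) [ 53.2 -24.8  -2.2]
(200, 150) [ 53.2 -43.7  -2.2]
(350, 150) [  53.  -100.6   -2.2]
rot(tool deg) [-0.09 -0.04 -0.14] | 0.2
then shift in new tool axes mm [-0.3 -0.5  0. ]  in old axes [-0.3 -0.5  0. ]
[ 1.019024   -0.3259984  -0.94064999]
```

```bash
python3 -m crank '{"delta_pos":[[0.001,0,0],[0.0005,0,0],[0,0,0.0015],[0,0,0]],"delta_rot":[[0,0,0],[0,0,0],[0,0,0],[0,0,0]],"claw":[0.02,0.02,0.02,0.02]}'
python3 - <<'E'
from m import *
o=env.get_obs()
p,d=env.snapshot("wrist");im=p[:,:,::-1];cv2.imwrite("pics/w16.png",im)
W=env.camera_model("wrist");pt=meas(W,d,im,0,0)
for uv in [(245,155),(305,155),(245,225),(305,225),(240,340),(150,150),(350,150)]: print(uv,pt(*uv).round(1))
print(o["ft_force"])
E
```

```text
t: 22.28
position: [0.5524, -0.2607, 0.0923]
orientation: [-2.353, 0.782, 1.356]
ft_force: [-1.5, -0.3, 2.6]
gripper_width: 0.404
(245, 155) [ 51.6 -61.2   3.8]
(305, 155) [ 51.5 -82.9   3.5]
(245, 225) [ 24.8 -60.5   3.8]
(305, 225) [ 24.6 -83.5   3.5]
(240, 340) [-27.3 -56.9   3.6]
(150, 150) [ 52.6 -25.2  -2.2]
(350, 150) [  52.5 -100.2   -1.8]
[-1.45085402 -0.30719316  2.6391403 ]
```

View pics/w16.png

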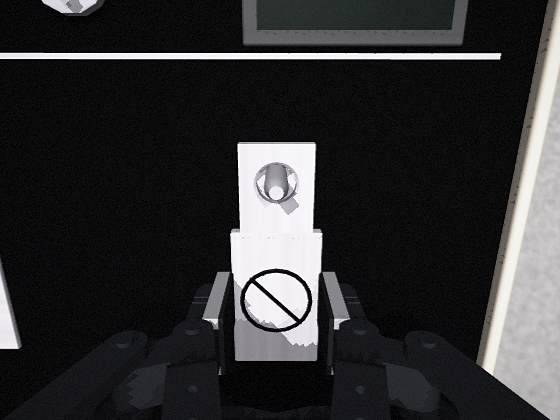

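The tag's face is 5.8 mm above the panel surface, against a 6 mm plate, so it is home. The pin sits in the eye at (276,185). Releasing and retracting.

```bash
python3 -m crank '{"delta_pos":[[0,0,0],[0,0,0],[0,0,0],[-0.01,0,0],[-0.03,0,0],[-0.05,0,0],[-0.05,0,0],[-0.03,0,0],[0,0,0]],"delta_rot":[[0,0,0],[0,0,0],[0,0,0],[0,0,0],[0,0,0],[0,0,0],[0,0,0],[0,0,0],[0,0,0]],"claw":[0.048,0.048,0.048,0.048,0.048,0.048,0.048,0.048,0.048]}'
python3 - <<'E'
from m import *
o=env.get_obs()
p,d=env.snapshot("wrist");im=p[:,:,::-1];cv2.imwrite("pics/w17.png",im);s,_=env.snapshot("side");cv2.imwrite("pics/s17.png",s[:,:,::-1])
W=env.camera_model("wrist");json.dump({k:np.array(v).tolist() for k,v in W.items()},open("pics/w17.json","w"));np.save("pics/w17.npy",d)
E
```

```text
t: 23.45
position: [0.4932, -0.2218, 0.2195]
orientation: [-2.351, 0.796, 1.356]
ft_force: [-0.4, -0.4, 0.7]
gripper_width: 0.564
```

View pics/w17.png

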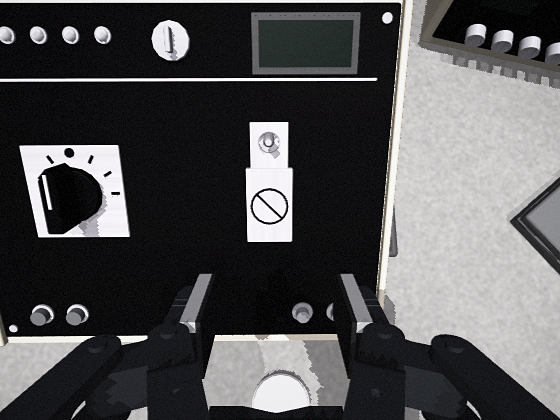

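View pics/s17.png

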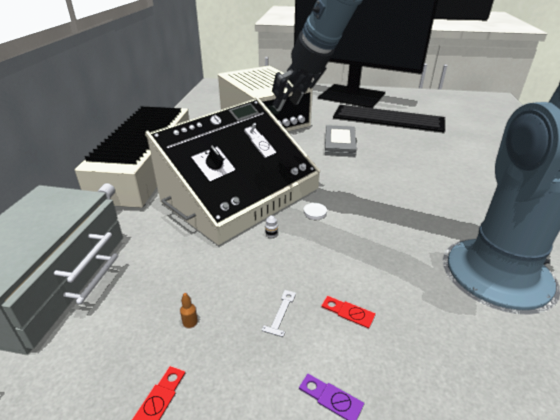

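The tag hangs on the pin, with its eye at (268,142) and mark at (269,207). The selector line points up, and the bystanders look unmoved. One last numeric check, then I'll hand in.

```bash
python3 - <<'E'
from m import *
W=json.load(open("pics/w17.json"));d=np.load("pics/w17.npy");im=cv2.imread("pics/w17.png");g=im.min(2)
pt=meas(W,d,im,0,0)
for uv in [(254,130),(283,130),(252,230),(287,230),(269,160),(200,150),(320,230)]: print(uv,pt(*uv).round(1))
roi=np.zeros(g.shape,np.uint8);roi[115:250,240:300]=g[115:250,240:300]>120
c=max(cv2.findContours(roi,0,1)[0],key=cv2.contourArea);G=np.array([onpanel(W,q[0],.004)[1] for q in c],np.float32);print("tag (up,left) rect",cv2.minAreaRect(G))
m=np.zeros(g.shape,np.uint8);m[165:215,43:51]=g[165:215,43:51]>130
ys,xs=np.nonzero(m);l=cv2.fitLine(np.c_[xs,ys].astype(np.float32),2,0,.01,.01).ravel();a=onpanel(W,l[2:]+l[:2]*12,.039)[1]-onpanel(W,l[2:]-l[:2]*12,.039)[1];print("selector line dir",a,np.degrees(np.arctan2(-a[1],a[0])))
t,_=env.snapshot("top");t0=cv2.imread("pics/top0.png");df=cv2.absdiff(t[:,:,::-1],t0).max(2);
for nm,(u,v) in dict(spanner=(228,231),oil=(211,174),obj=(309,212),dish=(345,246),red1=(162,175),red2=(234,276),purple=(173,267)).items(): print(nm,(df[v-14:v+15,u-20:u+21]>60).sum())
E
```

```text
(254, 130) [ 46.6 -62.5   1.6]
(283, 130) [ 46.5 -83.7   1.5]
(252, 230) [-31.2 -59.    2.2]
(287, 230) [-31.5 -86.9   2.3]
(269, 160) [ 24.5 -73.2   1.7]
(200, 150) [ 31.4 -20.8  -4.8]
(320, 230) [ -34.3 -114.1   -4.5]
tag (up,left) rect ((6.19720458984375, -72.86500549316406), (35.30204772949219, 92.54045867919922), 89.39220428466797)
selector line dir [-16.2872679    2.11547276] -172.59956412863545
spanner 0
oil 0
obj 0
dish 193
red1 0
red2 0
purple 0
```

```bash
python3 - <<'E'
import cv2,numpy as np
from rig import env
t,_=env.snapshot("top");s,_=env.snapshot("side")
a=cv2.resize(np.ascontiguousarray(t[90:270,270:430,::-1]),None,fx=2.4,fy=2.4,interpolation=2);b=cv2.resize(np.ascontiguousarray(s[110:230,170:330,::-1]),None,fx=2.4,fy=3.6,interpolation=2)
cv2.imwrite("pics/fin.png",np.hstack([a,b]))
s0=cv2.imread("pics/side0.png");print("dish side diff",(cv2.absdiff(s[195:225,298:335,::-1],s0[195:225,298:335]).max(2)>60).sum())
E
```

```text
dish side diff 280
```

View pics/fin.png

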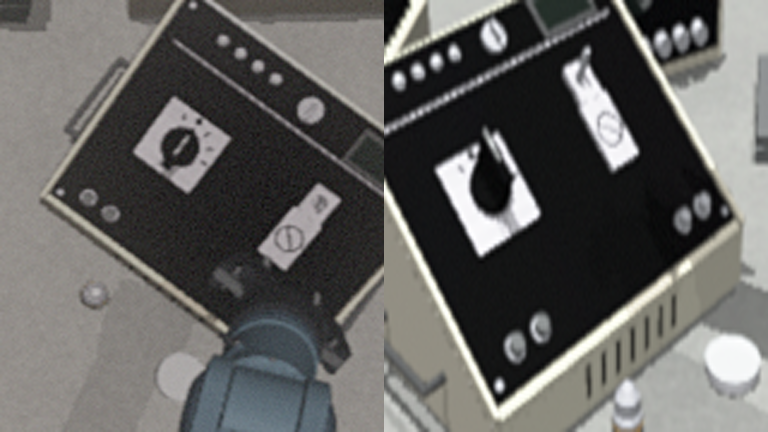

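The dish differences come from the arm hiding part of it in the top view and from its shadow. The dish is still at (315,211) in the side view. Both jobs are done, so I'm handing in.

```bash
python3 -c "
from rig import env
print(env.finish_job())"
```

```text
the job is handed in; nothing more can be done
None
```

The selector is on Off and the tag hangs on the pin; I handed the job in at about 24 s of the 64 s allowed.

**What I did:** I turned the selector handle back 90° anticlockwise (three clicks) to Off. I then picked up the silver tag by its body, lowered its eye over the pin until it sat against the panel, released it and backed away.

**First grip missed:** The reported tool position lies about 40 mm beyond the real fingertips. My first attempt on the handle therefore shut in the air above it, touching nothing. I measured the offset from wrist depth and the side view, and corrected for it from then on.

**Last checks:**
- **Selector:** a near head-on view just after release showed the line pointing straight up the slope, between the ±30° marks. The final views also show it at the dot.
- **Tag:** it lies 0.6° from straight down the slope. Before release its face was 5.8 mm above the panel, and about 6.5 mm afterwards, against a 6 mm plate. The pin is visible through the eye.
- **Bystanders:** the before-and-after picture comparison found no change at the spanner, oil bottle, objective or the red and purple look-alikes.

**Checks that disagreed:**
- **Selector line angle:** the numeric fit in the last, oblique view gave about 7° off. I put this down to the viewing angle, since the handle springs into the nearest click.
- **Tag position:** the last view put the eye about 6 mm below the pin, more than the play allows. That view also measured the panel about 4.7 mm too low, so I trusted the picture of the pin in the eye.
- **Dish:** both comparisons flagged changes at the dish. In the top view the arm covers part of it, and I took the rest to be the arm's shadow. By eye it is where it was in the side view.

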